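Hang the slotted scraper on its pin

TASK

Take the steel scraper by its black grip bar, lift it out of the wooden drying block and hang it up on the pin of the steel stand: work the slot in the scraper's side sideways over the pin, between the red head and the stem, then let it down until the pin is home in the notch at the slot's inner end. The pin's exact height is not known, so feel for it gently and do not force the scraper against the stand. Leave the scraper hanging upright, free and still, and do not disturb the salt shaker, mug, egg timer or onion.

Things in the scene. Friction and masses are not known exactly. Their poses are not given: they have to be found in the camera images.
- scraper_grip (a point): Centre of the scraper's black grip bar: 104 mm long along y, 20 mm thick along x, 24 mm high, top-most part of the scraper, which is loose (0.2 to 0.4 kg) and stands upright. Take it across its thickness, fingers closing along x. Scraper axes: x across the blade, y towards the slot's mouth, z up. The weight is balanced about y = 0.
- scraper: Scraper, origin mid bottom edge, 150 mm below the grip bar's centre. Steel blade 5 mm thick in its y-z plane: below z 74 mm it spans y -26 to +26, above z 86 y -48 to +48. Level slot z 74 to 86 mm (12 high) cut in from the +y side, inner end wall at y -6. Below the slot the blade ends at y +26, above it at +48, so the upper lip overhangs the mouth by 22 mm.
- scraper_notch (a point): Where the pin's centre sits when the scraper hangs home: y 0, 54 mm below the grip bar's centre, 96 mm above the bottom edge, 4 mm under the top of the notch and 10 mm above the slot's upper edge. The notch is 12 mm wide (y -6 to +6) and rises 14 mm from the slot's inner end. Axes as the scraper's.
- scraper_lip (a point): Middle of the lower edge of the overhanging upper lip at the slot's mouth: 37 mm towards +y from the notch point and 10 mm lower (it continues the slot's upper edge). Axes as the scraper's.
- block: Fixed wooden drying block 70 x 100 x 48 mm, origin mid underside, z up. A groove 6.5 mm wide, 40 mm deep runs along its y, open at both ends; the scraper stands in it at the start with some play, its y along the block's y, bottom edge 8 mm and grip bar centre about 158 mm above the worktop.
- stand: Fixed stand: square dark base 130 x 130 x 12 mm, upright tube, telescopic stem carrying a level headed pin. Origin on the worktop straight under the middle of the pin's bare length; x along the pin from its red head (-x, robot side) to the stem (+x), y square to the pin, z up. The stem's axis is 22 mm to +x of the origin; its top is 8 mm above the pin's centre line.
- stand_pin_mid (a point): Fixed point 150 mm above the stand's origin, NOT the measured pin: the pin's centre line passes straight above or below it, anywhere from 30 mm lower to 30 mm higher (120 to 180 mm over the worktop), and must be felt. Rigid pin, 8 mm diameter, bare length 18 mm (9 mm each way along x) between a red head 22 mm and a collar 20 mm in diameter. Axes as the stand's.
- salt_mid (a point): Bystander: grey-and-white salt shaker, 44 mm wide, 90 mm tall; point on its axis half-way up. Leave it where it is.
- mug_mid (a point): Bystander: blue mug, 83 mm wide without its handle, 94 mm tall; point on its axis half-way up. Leave it where it is.
- timer_mid (a point): Bystander: red egg timer, 58 mm wide, 52 mm tall; point on its axis half-way up. Leave it where it is.
- onion_mid (a point): Bystander: red onion, about 83 mm wide, 82 mm tall; point on its axis half-way up. Leave it where it is.
There are look-alikes about, which are no part of the job. Several things have the shape of the block; the one meant has the colours described above.

How it is judged:
On the way:
1. the scraper is lifted clear of the drying block: its bottom edge more than 55 mm above the block's underside (z of scraper in the frame of block above 0.055 m and contact force between scraper and block below 0.1 N), for 0.1 s.
At the end, for the whole second after the job is handed in: The scraper hangs by its notch on the pin: notch point within 6 mm of the pin sideways, within 12 mm of the middle of its bare length, 116 to 184 mm over the worktop (all stem settings); upright within 0.2 rad, at rest, its weight on the stand (x of scraper_notch in the frame of stand_pin_mid between -0.012 and 0.012 m and y of scraper_notch in the frame of stand_pin_mid between -0.006 and 0.006 m and z of scraper_notch in the frame of stand_pin_mid between -0.034 and 0.034 m and angle between scraper's own z axis and vertical below 0.2 rad and contact force between scraper and stand above 0.8 N and linear speed of scraper below 0.03 m/s and angular speed of scraper below 0.3 rad/s); the robot touches nothing.
It fails at once if the scraper is forced: more than 25 N between scraper and stand (contact force between scraper and stand above 25 N).
It fails at once if the salt shaker is moved more than 25 mm (distance of salt_mid from where it was at the start of the episode above 0.025 m).
It fails at once if the mug is moved more than 25 mm (distance of mug_mid from where it was at the start of the episode above 0.025 m).
It fails at once if the egg timer is moved more than 25 mm (distance of timer_mid from where it was at the start of the episode above 0.025 m).
It fails at once if the onion is moved more than 25 mm (distance of onion_mid from where it was at the start of the episode above 0.025 m).
It also fails if it takes over 61 s, if anything falls off the work surface, if the arm or the gripper's body presses on something with over 40 N, if the wrist force passes 120 N, or if a joint passes its speed limit or range.

ROBOT

A 6-joint arm with a two-finger parallel gripper is mounted at the origin on a cart in front of the work surface, level with it; the furniture and walls round the work are solid. World frame = base frame: x ahead of the robot, y to its left, z up, the work surface at z = 0. Lengths are in m, angles in rad, forces in N, time in s.
With the tool pointing down it reaches from about 0.325 to 0.925 m from the base axis. Payload 3.1 kg.
Tool frame: the origin (TCP) lies at the very end of the fingers, on their centre line; the grasp point (between the pads) lies 19 mm behind it; z points along the fingers, y is the line along which they close (so a half turn about z gives the same grasp; the last joint's range is limited). The gripper opens to 85 mm and grips with 20 to 120 N. Pads are 22 mm wide; open, the fingers measure 114 mm over their backs; the gripper's body (76 mm by 85 mm) begins 54 mm behind the grasp point. The pads swing forward as they close: fully open they stand 13 mm farther back than shut.
Start: joints at [1.139, 0.217, 1.613, -0, 1.311, -0.112], TCP at [0.196, 0.593, 0.206] pointing down, gripper open.
Joint ranges: [-2.75, 2.75], [-0.78, 2.1], [0.31, 2.55], [-1.13, 4.27], [0.13, 2.63], [-2.58, 2.58]. Speed limits (rad/s): [2.79, 2.79, 3.14, 3.14, 3.14, 3.14].

INTERFACE

Orientations are given as [roll, pitch, yaw] about the fixed x, y, z axes, in that order (R = Rz(yaw) Ry(pitch) Rx(roll)).
In Python, from station import reach, line_to, set_joints, set_gripper, hold, ik, read_state, grab_frame, calibration, MotionError, hand_in gives the robot as it stands. The module is installed in compiled form; this text tells all that it offers. Calls block until the motion is done:
- reach(position, orientation): joint-space move of the TCP to a pose.
- line_to(position, frame=None, velocity=0.15, stop_force=None): straight line of the TCP; frame=None keeps the orientation; velocity is the mean speed in m/s. With stop_force (N) it stops when the force on the tool has changed by that much, and returns True; else False.
- set_joints(angles): joint-space move.
- set_gripper(opening): finger opening in m; the grip force is fixed at half the most; returns when the fingers have stopped.
- hold(seconds).
- ik(position, orientation): joint angles nearest the present ones, or None.
- read_state(): the state.
- grab_frame(name): name is "side" or "top" or "wrist"; returns (picture, depth): 384x512x3 uint8, blue, green, red; 384x512 float32, m along the optical axis (not along the pixel's ray), 0 where there is no reading.
- calibration(name): a dict with "mtx" (3x3 intrinsics, pixels), "k1" (the pictures are not rectified: a ray, as slopes to the right and down, at radius r is drawn at 1 + k1 r^2 times it, then the intrinsics apply), "T" (4x4, takes a point from camera to world coordinates). Camera axes: x right, y down, z forward; pixel columns grow to the right and rows downward; lengths in m; the calibration is good to about 2 mm. A picture is of the moment at which its call begins: read the wrist's pose just before it. calibration takes no time and is no camera call; for the wrist camera it gives the pose at the moment of the call.
A pose or a line that the arm cannot do raises MotionError and nothing moves.
- hand_in(): hands the job in; it is judged then, once.
The state is a dict: "clock": time; "joint_positions": joint angles; "qvel": joint speeds; "tau": joint torques, N m; "position": TCP position; "tcp_rot": TCP orientation; "ft_force": force on the tool from outside, world axes, zero at the start; "torque": the same for the moment, N m; "gripper_width": finger opening in m; "grasp_force": force on a finger pad.
Only numpy, scipy, OpenCV 4.12 (cv2) and the standard library are available. Lean on these libraries where they do the work, as an engineer would, in place of code of your own. Each camera call takes 0.05 s, during which the arm holds its last target. There are 200 camera calls.

## Working session

There is one attempt and no reset: what is moved stays moved. The work goes in short steps, each a Python script; the robot and the scene stay as the last script left them, time stands still between calls to the robot, and variables do not carry over. Pictures are saved under pics/ and viewed, at most 10 in all, crops included, and the job is handed in when it is done.

```bash
mkdir -p pics; python3 - <<'E'
from station import *
import cv2,numpy as np
for n in("side","top"):
    p,d=grab_frame(n);cv2.imwrite(f"pics/{n}0.png",p);np.save(f"pics/{n}0.npy",d);c=calibration(n);np.set_printoptions(precision=4,suppress=True);print(n,c)
s=read_state();print(s)
E
```

```text
side {'mtx': array([[400.1704,   0.    , 260.1479],
       [  0.    , 400.1704, 193.7563],
       [  0.    ,   0.    ,   1.    ]]), 'k1': -0.10961965031076343, 'T': array([[-0.9976, -0.0511,  0.0465,  0.5308],
       [-0.0677,  0.5877, -0.8062,  0.956 ],
       [ 0.0139, -0.8075, -0.5898,  0.7938],
       [ 0.    ,  0.    ,  0.    ,  1.    ]])}
top {'mtx': array([[378.0017,   0.    , 251.6078],
       [  0.    , 378.0017, 188.3734],
       [  0.    ,   0.    ,   1.    ]]), 'k1': -0.058475434397780315, 'T': array([[ 0.0137, -0.9948,  0.1006,  0.4377],
       [-0.9998, -0.0121,  0.016 ,  0.0308],
       [-0.0147, -0.1008, -0.9948,  1.3727],
       [ 0.    ,  0.    ,  0.    ,  1.    ]])}
{'clock': 0.1, 'joint_positions': array([ 1.1388,  0.2177,  1.6148,  0.    ,  1.3113, -0.1122]), 'qvel': array([-0.0014, -0.0028, -0.0019, -0.0014,  0.0019, -0.0018]), 'tau': array([ -0.0012, -39.8077, -30.4971,  -0.0002,   0.0043,  -0.    ]), 'position': array([0.1961, 0.5926, 0.2052]), 'tcp_rot': array([-3.1394, -0.0003,  2.8218]), 'ft_force': array([-0.4356, -1.1277, -0.1459]), 'torque': array([ 0.0804,  0.0539, -0.0254]), 'grasp_force': 0.0, 'gripper_width': 0.08558298194915644}
```

View pics/side0.png

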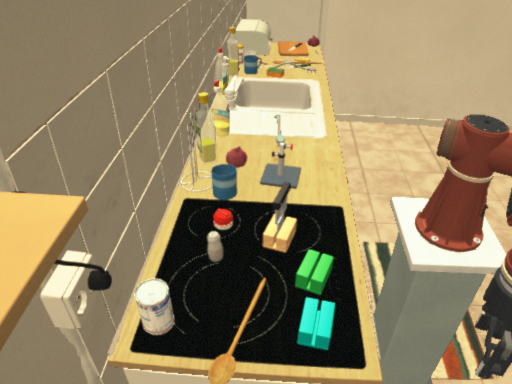

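View pics/top0.png

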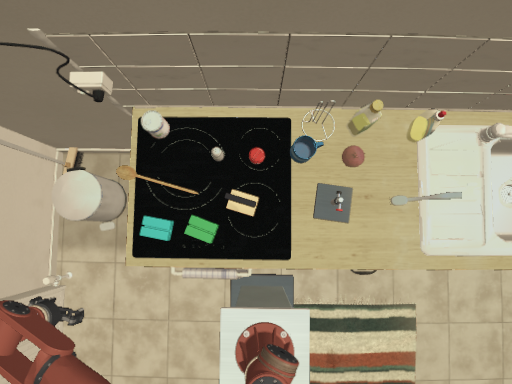

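The side view shows the tan block with the scraper at about (280,225) and the stand at (281,165). In the top view the block is at (243,202) and the stand at (335,202). I'll zoom in on both and back-project the depth.

```bash
cat > h.py <<'E'
from station import *
import cv2,numpy as np
np.set_printoptions(precision=4,suppress=True)
def rays(c,uv):
    k=np.array([c["k1"],0,0,0,0]);
    return cv2.undistortPoints(np.array(uv,float).reshape(-1,1,2),c["mtx"],k).reshape(-1,2)
def cloud(c,d):
    h,w=d.shape;u,v=np.meshgrid(np.arange(w),np.arange(h))
    r=rays(c,np.stack([u,v],-1).reshape(-1,2).astype(float)).reshape(h,w,2)
    P=np.dstack([r[...,0]*d,r[...,1]*d,d])
    return P@c["T"][:3,:3].T+c["T"][:3,3]
def plane(c,uv,z):
    r=rays(c,uv);D=np.c_[r,np.ones(len(r))]@c["T"][:3,:3].T;o=c["T"][:3,3]
    return o+D*((z-o[2])/D[:,2])[:,None]
E
python3 - <<'E'
from h import *
a=cv2.imread("pics/side0.png");b=cv2.imread("pics/top0.png")
A=cv2.resize(a[100:260,225:325],None,fx=3.7,fy=3.7,interpolation=cv2.INTER_CUBIC)
B=cv2.resize(b[170:235,215:365],None,fx=2.6,fy=2.6,interpolation=cv2.INTER_CUBIC)
o=np.zeros((592,780,3),np.uint8);o[:A.shape[0],:370]=A;o[:B.shape[0],380:380+B.shape[1]]=B
cv2.imwrite("pics/z.png",o)
P=cloud(calibration("top"),np.load("pics/top0.npy"));z=P[...,2]
hsv=cv2.cvtColor(b,cv2.COLOR_BGR2HSV)
def rep(n,m):
    Q=P[m];print(n,m.sum(),Q.min(0),Q.max(0),np.median(Q,0))
    if m.sum()>4:
        uv=np.argwhere(m)[:,::-1].astype(np.float32);print(cv2.minAreaRect((Q[:,:2]*1000).astype(np.float32)))
R=np.zeros(z.shape,bool);R[180:225,220:265]=1
rep("bar",R&(z>.14));rep("blk",R&(z>.03)&(z<.06))
S=np.zeros(z.shape,bool);S[175:230,308:358]=1
rep("base",S&(z>.003)&(z<.025));rep("stem",S&(z>.09));
for p in np.argwhere(S&(z>.08)):print(p[::-1],P[tuple(p)],b[tuple(p)])
E
```

```text
bar 214 [0.4377 0.0308 0.1529] [0.5443 0.1382 1.3727] [0.5217 0.0866 0.1692]
((506.734130859375, 69.26834106445312), (148.26992797851562, 54.487972259521484), 49.29295349121094)
blk 385 [0.4781 0.0292 0.0387] [0.5656 0.1414 0.0571] [0.5124 0.0855 0.0479]
((521.9559326171875, 85.67753601074219), (99.43434143066406, 70.01858520507812), 73.73284149169922)
base 1182 [ 0.443  -0.3123  0.003 ] [ 0.6059 -0.1521  0.0242] [ 0.5229 -0.2343  0.011 ]
((517.9991455078125, -224.8546142578125), (160.04397583007812, 155.56103515625), 82.24811553955078)
stem 107 [ 0.4377 -0.2514  0.0914] [0.5615 0.0308 1.3727] [ 0.525  -0.2375  0.1304]
((472.9544372558594, -121.47714233398438), (63.20780944824219, 306.21466064453125), 24.68376922607422)
[345 175] [0.4377 0.0308 1.3727] [123 170 185]
[343 180] [0.4377 0.0308 1.3727] [123 171 186]
[335 183] [0.4377 0.0308 1.3727] [118 166 181]
[337 191] [ 0.5615 -0.2385  0.0957] [35 43 47]
[338 191] [ 0.5612 -0.2412  0.099 ] [42 49 53]
[339 191] [ 0.5613 -0.2446  0.0986] [54 60 65]
[340 191] [ 0.5611 -0.2474  0.1015] [70 78 80]
[337 192] [ 0.5581 -0.2384  0.0958] [37 4
[... 4347 characters left out ...]
] [ 64  74 186]
[339 209] [ 0.4984 -0.2355  0.1385] [ 82  94 210]
[340 209] [ 0.4986 -0.2393  0.136 ] [ 84  96 209]
[336 210] [ 0.4956 -0.2281  0.1269] [ 63  67 120]
[337 210] [ 0.4954 -0.2306  0.1307] [ 58  62 140]
[338 210] [ 0.4953 -0.2328  0.1355] [ 60  65 161]
[339 210] [ 0.495  -0.2347  0.142 ] [ 62  69 192]
[340 210] [ 0.4952 -0.239   0.1374] [ 66  74 212]
[341 210] [ 0.4954 -0.2426  0.1357] [ 68  77 220]
[342 210] [ 0.4954 -0.246   0.1351] [ 80  88 181]
[345 211] [0.4377 0.0308 1.3727] [103 108 104]
[308 215] [0.4377 0.0308 1.3727] [126 174 188]
[318 222] [0.4377 0.0308 1.3727] [124 171 186]
[341 226] [0.4377 0.0308 1.3727] [127 175 189]
[340 228] [0.4377 0.0308 1.3727] [125 174 188]
```

View pics/z.png

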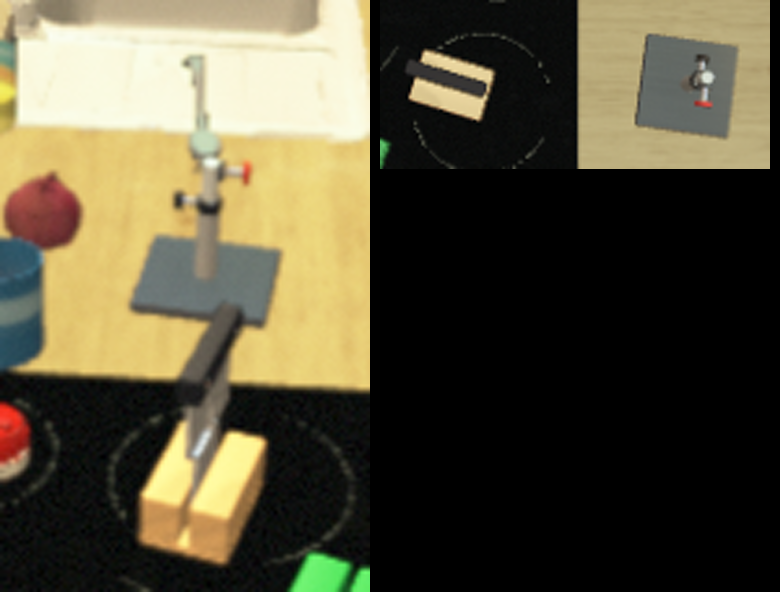

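The zoom shows the red head at composite (247,172) in the left panel, left of the stem, with the bar and block below it. From the depth, the pin centre is roughly 0.127 m high. It isn't clear which end has the slot mouth, so I'll measure the axes precisely and look with the wrist camera.

```bash
python3 - <<'E'
from h import *
b=cv2.imread("pics/top0.png");c=calibration("top");d=np.load("pics/top0.npy");P=cloud(c,d);z=P[...,2]
R=np.zeros(z.shape,bool);R[180:225,220:265]=1
m=R&(z>.14)&(z<.2);print("bar",m.sum(),np.median(z[m]),cv2.minAreaRect((P[m][:,:2]*1000).astype(np.float32)),P[m].mean(0))
# colour masks on planes
hsv=cv2.cvtColor(b,cv2.COLOR_BGR2HSV)
tan=(R&(hsv[...,2]>120)).astype(np.uint8);uv=np.argwhere(tan)[:,::-1];print("blk",cv2.minAreaRect((plane(c,uv,.048)[:,:2]*1000).astype(np.float32)))
S=np.zeros(z.shape,bool);S[175:230,308:358]=1
bm=S&(hsv[...,2]<120)&(z<.03)&(z>-.01)
n,l,st,_=cv2.connectedComponentsWithStats(bm.astype(np.uint8));k=1+np.argmax(st[1:,4]);uv=np.argwhere(l==k)[:,::-1]
print("base",cv2.minAreaRect((plane(c,uv,.012)[:,:2]*1000).astype(np.float32)))
red=S&(hsv[...,1]>120)&(hsv[...,2]>110);uv=np.argwhere(red)[:,::-1];Q=plane(c,uv,.13);print("head",len(uv),Q.mean(0),Q.min(0),Q.max(0))
br=S&(z>.115)&(hsv[...,2]>185)&(hsv[...,1]<60);uv=np.argwhere(br)[:,::-1];Q=plane(c,uv,.13);print(Q.round(3)[:,:2].tolist())
# side view
cs=calibration("side");a=cv2.imread("pics/side0.png");ds=np.load("pics/side0.npy");Ps=cloud(cs,ds);hs=cv2.cvtColor(a,cv2.COLOR_BGR2HSV)
rr=np.zeros(ds.shape,bool);rr[135:155,280:300]=1
rr&=(hs[...,1]>130)&(hs[...,2]>100)&((hs[...,0]<8)|(hs[...,0]>172))
print("side head",np.argwhere(rr)[:,::-1].mean(0),Ps[rr].min(0),Ps[rr].max(0),np.median(Ps[rr],0))
w=calibration("wrist");s=read_state()
from scipy.spatial.transform import Rotation as Ro
T=np.eye(4);T[:3,:3]=Ro.from_euler('xyz',s["tcp_rot"]).as_matrix();T[:3,3]=s["position"];print(np.linalg.inv(T)@w["T"],w["mtx"])
# blade in side view, along bar axis
ang=np.arctan2(*(0,1))
np.save("pics/Ps.npy",Ps)
E
```

```text
bar 208 0.1691520414796125 ((522.7525634765625, 87.72479248046875), (103.11088562011719, 20.381528854370117), 73.59062957763672) [0.5223 0.0878 0.1689]
blk ((522.7237548828125, 84.86277770996094), (100.16146850585938, 70.85890197753906), 73.7572021484375)
base ((528.337646484375, -238.30966186523438), (127.43660736083984, 128.02772521972656), 82.67707824707031)
head 13 [ 0.4971 -0.2366  0.13  ] [ 0.4954 -0.2472  0.13  ] [ 0.4989 -0.2274  0.13  ]
[[0.535, -0.238], [0.535, -0.241], [0.535, -0.244], [0.535, -0.248], [0.532, -0.238], [0.532, -0.241], [0.532, -0.244], [0.532, -0.248], [0.528, -0.238], [0.529, -0.241], [0.529, -0.244], [0.529, -0.247], [0.525, -0.241], [0.525, -0.244], [0.515, -0.241], [0.512, -0.241], [0.509, -0.241], [0.505, -0.237], [0.505, -0.241], [0.502, -0.237]]
side head [291.  146.5] [ 0.4975 -0.2325  0.1266] [ 0.4981 -0.2256  0.1358] [ 0.4977 -0.23    0.1292]
[[ 0.0002 -0.9641 -0.2655  0.0684]
 [ 1.      0.0004 -0.0008 -0.0002]
 [ 0.0009 -0.2655  0.9641 -0.1678]
 [ 0.      0.      0.      1.    ]] [[269.4996   0.     256.9074]
 [  0.     269.4996 190.9116]
 [  0.       0.       1.    ]]
```

```bash
python3 - <<'E'
from h import *
from scipy.spatial.transform import Rotation as Ro
yaw=np.radians(-16.4)
for t in (50,40,30):
  ok=False
  for off in(.1,.13,.16):
    t_=np.radians(t)
    M=np.array([[-np.cos(t_),0,np.sin(t_)],[0,1,0],[-np.sin(t_),0,-np.cos(t_)]]).T
    x=M.T  # columns: tool x,y,z
    X=np.array([-np.cos(t_),0,-np.sin(t_)]);Z=np.array([np.sin(t_),0,-np.cos(t_)]);Y=np.cross(Z,X)
    Rm=Ro.from_euler('z',yaw).as_matrix()@np.c_[X,Y,Z]
    e=Ro.from_matrix(Rm).as_euler('xyz')
    p=[.5227-off*np.cos(yaw),.0877-off*np.sin(yaw),.19]
    q=ik(p,e)
    if q is not None:
        print(t,off,q);reach(p,e);ok=True;break
  if ok:break
c=calibration("wrist");p,d=grab_frame("wrist");cv2.imwrite("pics/w1.png",p);print(c["T"],read_state()["clock"])
E
```

```text
50 0.1 [ 0.5226 -0.5306  2.5239 -0.9828  0.7289 -0.1365]
[[ 0.2815  0.3986  0.8728  0.2616]
 [ 0.9596 -0.1173 -0.2559  0.1652]
 [ 0.0004  0.9096 -0.4155  0.2473]
 [ 0.      0.      0.      1.    ]] 2.0
```

View pics/w1.png

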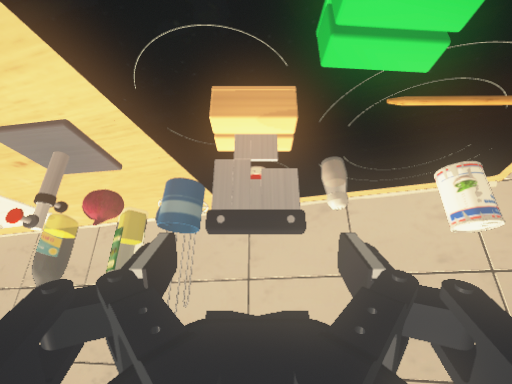

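The wrist view is upside down: image right is +y and image down is up. The bar is at (256,220), the blade at (255,185), and the notch is the red see-through patch at (256,173). I'll zoom in on the slot.

```bash
python3 - <<'E'
import cv2
p=cv2.imread("pics/w1.png");cv2.imwrite("pics/w1z.png",cv2.resize(p[125:240,195:315],None,fx=5,fy=5,interpolation=cv2.INTER_CUBIC))
E
```

```text
(no output)
```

View pics/w1z.png

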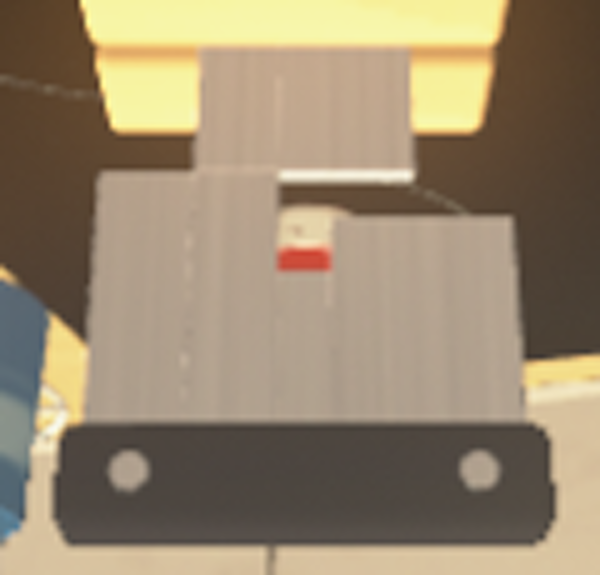

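The slot opens to the right, which is +y. The lower blade's bright edge ends at crop (413,175) and the notch is at (305,255). So the scraper yaw is -16.4°. I'll mount from the stand's -y side and keep the scraper's +y on the stand's +y. First I grasp and lift.

```bash
python3 - <<'E'
from h import *
G=[.5227,.0877];y0=np.radians(73.6);y1=np.radians(82.7)
e=[np.pi,0,y0]
up=[*G,.25]
print(ik(up,e),ik([*G,.139],e),ik([.51,-.30,.30],[np.pi,0,y1]))
s=read_state()
line_to([.36,.13,.30]) if ik([.36,.13,.30],s["tcp_rot"]) is not None else None
reach(up,e)
line_to([*G,.140]);print(read_state()["position"])
set_gripper(.0);s=read_state();print(s["gripper_width"],s["grasp_force"],s["ft_force"],s["torque"])
line_to([*G,.36],velocity=.08)
hold(.3);s=read_state();print(s["gripper_width"],s["grasp_force"],s["ft_force"],s["torque"],s["position"],s["clock"])
p,d=grab_frame("side");cv2.imwrite("pics/s1.png",p)
E
```

```text
[ 0.0338 -0.021   1.7888 -0.      1.3737  0.32  ] [ 0.0338  0.0848  1.8965 -0.      1.1603  0.32  ] [-0.6503  0.0859  1.5869  0.      1.4689 -0.5229]
[0.5232 0.088  0.141 ]
0.017215437059889375 58.780542612075806 [-0.0748  0.079   2.927 ] [-0.0575 -0.0205 -0.0146]
0.017571483270779814 58.897894620895386 [-0.3605  0.8872 -3.0538] [ 0.007   0.0125 -0.057 ] [0.5227 0.0877 0.3599] 7.6417
```

```bash
cat >> h.py <<'E'
O=np.array([.509,-.2385]);YAW=np.radians(82.7)
ys=np.array([np.sin(np.radians(7.3)),np.cos(np.radians(7.3))]);xs=np.array([ys[1],-ys[0]])
E
python3 - <<'E'
from h import *
q=O-.085*ys
reach([*q,.35],[np.pi,0,YAW])
line_to([*q,.235]); hold(.3)
s=read_state();print(s["position"],s["tcp_rot"],s["clock"],s["ft_force"])
cw=calibration("wrist")
np.save("pics/w2T.npy",cw["T"])
pics=[]
for n in("wrist","top","side"):
    p,d=grab_frame(n);cv2.imwrite(f"pics/{n}2.png",p);np.save(f"pics/{n}2.npy",d);pics.append(p)
o=np.zeros((560,800,3),np.uint8)
w=cv2.resize(pics[0],(400,300));o[:300,:400]=w
t=cv2.resize(pics[1][175:235,305:385],(400,300),interpolation=cv2.INTER_CUBIC);o[:300,400:]=t
u=cv2.resize(pics[2][90:190,240:340],(260,260),interpolation=cv2.INTER_CUBIC);o[300:,400:660]=u
cv2.imwrite("pics/c2.png",o)
E
```

```text
[ 0.4986 -0.3232  0.236 ] [3.1401 0.001  1.4434] 10.4333 [-0.0822  0.3079 -3.9117]
```

View pics/c2.png

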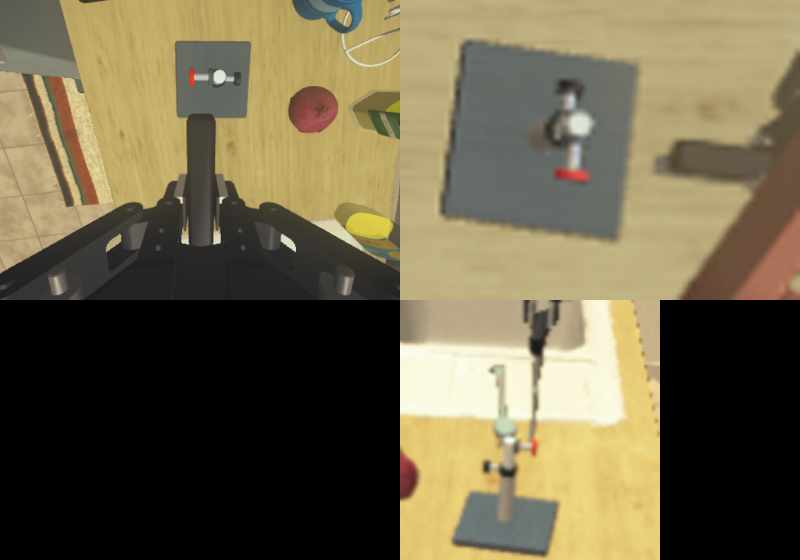

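The wrist panel shows the bar end-on at about (200,180), with the pin and head at (193,77) and the stem at (219,77). I'll get the pin's bare length and the bar in tool coordinates from the wrist cloud, which cancels calibration error.

```bash
python3 - <<'E'
from h import *
c=calibration("wrist");c["T"]=np.load("pics/w2T.npy");p=cv2.imread("pics/wrist2.png");d=np.load("pics/wrist2.npy");P=cloud(c,d)
L=np.dstack([(P[...,:2]-O)@xs,(P[...,:2]-O)@ys,P[...,2]])*1000  # stand frame est, mm
for v in range(93,106):
    print(v,[f"{L[v,u,0]:.0f},{L[v,u,1]:.0f},{L[v,u,2]:.0f}"+("R" if p[v,u,2]>p[v,u,1]*1.5+10 else "") for u in range(242,284,2)] if v in(97,98,99,100) else "")
z=L[...,2]
m=(z>105)&(abs(L[...,0])<40)&(abs(L[...,1])<40)
R=m&(p[...,2]>p[...,1]*1.5+10);print("head",R.sum(),L[R].min(0),L[R].max(0),L[R].mean(0))
b=(z>255)&(z<275)&(L[...,1]<-30)&(L[...,1]>-140)&(abs(L[...,0])<25);Q=L[b];print("bar",b.sum(),np.percentile(Q,[2,50,98],axis=0),cv2.minAreaRect(Q[:,:2].astype(np.float32)))
for a in(-40,-45,-50,-55,-60,-65,-70):
    k=Q[abs(Q[:,1]-a)<2.5]
    if len(k)>3:print(a,k[:,0].min(),k[:,0].max())
ct=calibration("top");pt=cv2.imread("pics/top2.png");Pt=cloud(ct,np.load("pics/top2.npy"));
Lt=np.dstack([(Pt[...,:2]-O)@xs,(Pt[...,:2]-O)@ys,Pt[...,2]])*1000
b=(abs(Lt[...,0])<40)&(Lt[...,1]<-25)&(Lt[...,1]>-60)&(Lt[...,2]>255)&(Lt[...,2]<280);print("topbar",b.sum(),Lt[b].min(0),Lt[b].max(0),Lt[b].mean(0))
E
```

```text
93 
94 
95 
96 
97 ['-15,-1,136', '-13,-1,139R', '-11,-1,138R', '-9,-0,131', '-7,-0,132', '-5,-0,131', '-3,-0,132', '-2,-0,132', '0,-0,131', '2,-0,132', '4,-0,132', '6,-0,132', '8,-0,133', '10,-1,137', '12,-1,136', '13,-1,137', '15,-1,135', '17,-1,135', '19,-1,137', '21,-1,134', '23,-1,136']
98 ['-15,-2,136', '-13,-2,139R', '-11,-2,138R', '-9,-1,132', '-7,-1,132', '-5,-1,131', '-3,-1,131', '-2,-1,131', '0,-1,131', '2,-1,131', '4,-1,131', '6,-1,131', '8,-1,132', '10,-2,137', '12,-2,136', '13,-2,136', '15,-1,135', '17,-1,135', '19,-2,137', '21,-2,137', '23,-2,136']
99 ['-15,-3,139', '-13,-3,138R', '-11,-2,137R', '-9,-2,131', '-7,-2,130', '-5,-2,132', '-3,-2,132', '-2,-2,132', '0,-2,132', '2,-2,129', '4,-2,131', '6,-2,130', '8,-2,131', '10,-3,138', '12,-3,138', '13,-2,137', '15,-2,135', '17,-2,135', '19,-2,135', '21,-2,136', '23,-2,135']
100 ['-15,-3,137', '-13,-3,138R', '-11,-3,138R', '-9,-3,130', '-7,-3,130', '-5,-3,131', '-3,-3,131', '-2,-3,131', '0,-3,131', '2,-3,131', '4,-3,130', '6,-3,129', '8,-3,130', '10,-3,136', '12,-3,138', '14,-3,136', '15,-3,135', '17,-3,135', '19,-3,136', '21,-3,136', '23,-3,137']
101 
102 
103 
104 
105 
head 131 [-14.3484 -17.8804 127.0878] [ -1.0255   8.7377 403.7685] [-10.5189  -3.7378 170.3834]
bar 6053 [[ -11.8374 -131.3881  261.9215]
 [  -0.8115  -75.8311  265.3837]
 [   9.8214  -34.9366  272.6394]] ((0.27601146697998047, -83.81689453125), (43.0371208190918, 101.1045150756836), 12.359756469726562)
-40 -10.914371970434066 8.791996927504046
-45 -10.989041805479888 8.928003028600578
-50 -11.068893476825131 9.263391364071653
-55 -10.599913802446114 8.496444842713966
-60 -10.72994079348936 8.577269163528749
-65 -10.819115185944625 8.684653530857567
-70 -10.904920533398984 8.720608953900308
topbar 64 [-11.6825 -59.9201 255.9052] [  7.9009 -33.975  269.1031] [ -2.2055 -46.1895 263.1799]
```

```bash
python3 - <<'E'
from h import *
q=O-.0375*ys+.0007*xs
line_to([*(O-.085*ys+.0007*xs),.196]);line_to([*q,.194],velocity=.06);hold(.4)
f0=read_state();print(f0["ft_force"],f0["torque"])
r=line_to([*q,.170],velocity=.008,stop_force=2.0)
s=read_state();print(r,s["position"],s["ft_force"],s["torque"],s["clock"])
if r:
    line_to([*s["position"][:2],s["position"][2]+.001],velocity=.01);hold(.2);s=read_state();print(s["position"],s["ft_force"])
E
```

```text
[-0.0182 -0.3723 -3.7127] [-0.0133 -0.0117 -0.0252]
True [ 0.5047 -0.2765  0.1769] [ 0.4768 -1.824   2.884 ] [-0.2891 -0.0349 -0.005 ] 14.2583
[ 0.5044 -0.276   0.1773] [ 2.0483 -0.0831 -2.6419]
```

```bash
python3 - <<'E'
from h import *
s=read_state();a=O-.0375*ys+.0007*xs;z=.1795
line_to([*a,z],velocity=.01);hold(.3);s=read_state();print(s["position"],s["ft_force"],s["torque"])
r=line_to([*(a+.043*ys),z],velocity=.012,stop_force=2.0)
s=read_state();print(r,(s["position"][:2]-O)@ys,(s["position"][:2]-O)@xs,s["position"],s["ft_force"],s["torque"],s["clock"])
E
```

```text
[ 0.5048 -0.2758  0.1794] [ 0.1226 -0.3563 -4.0964] [0.0116 0.0284 0.0042]
True 0.003338153097909938 -2.1890829052653628e-05 [ 0.5094 -0.2352  0.1782] [ 0.1581 -0.7997 -2.3674] [-0.4318 -0.1016 -0.0312] 18.7167
```

```bash
python3 - <<'E'
from h import *
s=read_state();print(s["position"],s["ft_force"],s["torque"])
yl=(s["position"][:2]-O)@ys
b=O+(yl-.0022)*ys+.0005*xs
line_to([*b,.1795],velocity=.01);hold(.3);s=read_state();print((s["position"][:2]-O)@ys,s["position"],s["ft_force"],s["torque"])
r=line_to([*b,.158],velocity=.01,stop_force=2.0)
s=read_state();print(r,s["position"],s["ft_force"],s["torque"],s["clock"])
hold(.2);s=read_state();print(r,s["position"],s["ft_force"],s["torque"],s["clock"])
p,d=grab_frame("wrist");cv2.imwrite("pics/w3.png",p);p2,d=grab_frame("side")
o=np.zeros((384,800,3),np.uint8);o[:,:400]=cv2.resize(p,(400,384));o[:,400:784]=cv2.resize(p2[80:200,220:340],(384,384),interpolation=cv2.INTER_CUBIC);cv2.imwrite("pics/c3.png",o)
E
```

```text
[ 0.5094 -0.2352  0.1782] [ 0.1581 -0.7997 -2.3674] [-0.4318 -0.1016 -0.0312]
0.001243324727699761 [ 0.5096 -0.2373  0.1795] [ 0.1103 -0.1444 -2.7087] [-0.0108 -0.0694 -0.0281]
True [ 0.5096 -0.2373  0.1633] [0.3885 0.2114 4.2973] [ 0.0149 -0.0488 -0.0348] 21.075
True [ 0.5096 -0.2373  0.1632] [0.3314 0.4034 5.7428] [ 0.0101 -0.0952  0.0155] 21.275
```

Contact came at z = 0.1633, which is 14 mm below the lip contact and exactly where home should be. I'll relax the load, release, retreat and check.

```bash
python3 - <<'E'
from h import *
s=read_state();x,y,z=s["position"]
line_to([x,y,z+.0006],velocity=.01);hold(.2);print(read_state()["ft_force"])
set_gripper(.085);hold(.3)
line_to([x,y,.30],velocity=.08);line_to([x-.05,y+.17,.34]);hold(1)
s=read_state();print(s["ft_force"],s["clock"],s["gripper_width"])
o=np.zeros((420,800,3),np.uint8)
for i,(n,r) in enumerate((("side",(80,200,220,340)),("top",(170,230,305,365)))):
    p,d=grab_frame(n);P=cloud(calibration(n),d);L=np.dstack([(P[...,:2]-O)@xs,(P[...,:2]-O)@ys,P[...,2]])*1000
    m=(abs(L[...,0])<40)&(abs(L[...,1])<70)&(L[...,2]>165)&(L[...,2]<220);print(n,m.sum(),np.percentile(L[m],[2,50,98],axis=0) if m.any() else "")
    o[:400,400*i:400*i+400]=cv2.resize(p[r[0]:r[1],r[2]:r[3]],(400,400),interpolation=cv2.INTER_CUBIC)
cv2.imwrite("pics/c4.png",o)
E
```

```text
[ 1.4224 -1.6531 -0.7469]
[ 0.3503  0.1466 -0.0632] 27.25 0.08477553697099298
side 136 [[-12.9661 -42.3412 170.0628]
 [ -3.792   25.7999 189.9854]
 [  7.0274  55.7999 194.0854]]
top 76 [[-11.0556 -47.9874 182.9533]
 [ -1.2822 -31.5999 192.7956]
 [  8.3265 -13.3955 196.9722]]
```

View pics/c4.png

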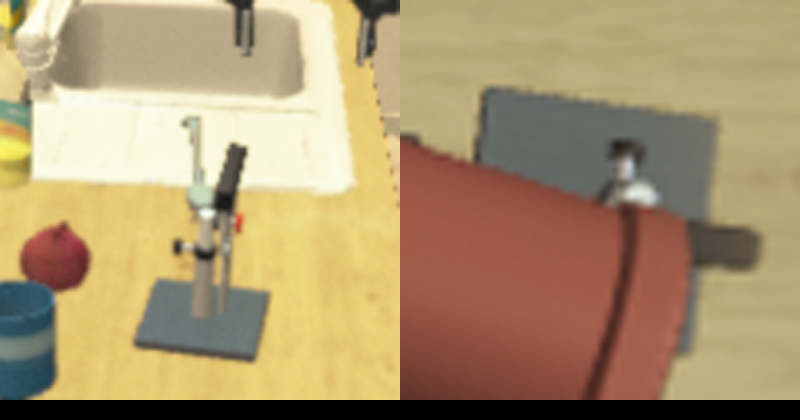

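The side panel shows the scraper hanging upright between the red head at (238,222) and the stem at (205,215). Its bar top is at 193 mm, which puts the notch at 127 mm, level with the pin. The arm is clear.

```bash
python3 -c "
from station import *
hold(1);print(hand_in())"
```

```text
the job is handed in; nothing more can be done
None
```

The scraper hangs upright and free by its notch on the stand's pin, the bystanders were not touched, and the job is handed in; the verdict was not reported back.

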